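# Release the blue instrument cassette and set it up on the folding stand

## Robot

A 6-joint arm with a two-finger parallel gripper is mounted at the origin on the work surface. World frame = base frame: x ahead of the robot, y to its left, z up, the work surface at z = 0. Lengths are in m, angles in rad, forces in N, time in s.
With the tool pointing down it reaches from about 0.325 to 0.925 m from the base axis. Payload 3.1 kg.
Tool frame: the origin (TCP) lies on the centre line of the jaws, within the pads' length; the fingertips stand 14 mm ahead of it and the grasp point (between the pads) lies 5 mm behind it; z points along the fingers, y is the line along which they close (so a half turn about z gives the same grasp; the last joint's range is limited). The gripper opens to 85 mm and grips with 20 to 120 N. Pads are 22 mm wide; open, the fingers measure 114 mm over their backs; the gripper's body (76 mm by 85 mm) begins 54 mm behind the grasp point. The pads swing forward as they close: fully open they stand 13 mm farther back than shut.
Start: joints at [-1.328, 0.217, 1.613, -0, 1.311, -0.112], TCP at [0.217, -0.586, 0.245] pointing down, gripper open.
Joint ranges: [-2.75, 2.75], [-0.78, 2.1], [0.31, 2.55], [-1.13, 4.27], [0.13, 2.63], [-2.58, 2.58]. Speed limits (rad/s): [2.79, 2.79, 3.14, 3.14, 3.14, 3.14].

## Interface

Orientations are given as a rotation vector (axis times angle).
In Python, from rig import env gives the robot as it stands.
- The arm moves only by the tool apply_moves, never from a script. Its arguments are lists of equal length, an entry for each row: "translation": the shift along the world's x, y, z in units of 25 mm (1.0 is 25 mm), a list of three; "dr": the turn, a rotation vector about the world's x, y, z in degrees, a list of three; "grip": the closure, from 0 (fully open) to 1 (shut). In form: {"translation": [[x, y, z], ...], "dr": [[ax, ay, az], ...], "grip": [grip, ...]}. A call has 1 to 12 rows; each row shifts and turns the commanded pose from where the row before left it; what a row does not reach is not made up. A row lasts 1/8 s, in which the tool goes at most 62.5 mm and 10.7 degrees, less where a joint would pass 70% of its speed; a pose out of reach is approached as far as the arm can. A call is refused whole if a number of a shift passes 1 or a number of a turn 10.7, either way. A call with a gripper value outside its range is refused whole. The fingers move at their own pace and stop on an object; the grip force is fixed at half the most. Time passes only in rows, so rows that do not move let the fingers close. It gives the time, the measured TCP pose, the force, the opening and the grip force at its end, in the units of the state.
- env.read_state(): the state, without advancing time (a new reading comes with each control period).
- env.snapshot(name): name is "side" or "top" or "wrist"; returns a dict with "image" (384x512x3 uint8, red, green, blue), "mtx" (3x3 intrinsics, pixels), "world_to_cam" (4x4, takes a point from world to camera coordinates). Camera axes: x right, y down, z forward; pixel columns grow to the right and rows downward; lengths in m; the calibration is good to about 2 mm. A picture is of the moment at which its call begins. There is no depth.
- env.close_job(): hands the job in; it is judged then, once.
The state is a dict: "clock": time; "joint_pos": joint angles; "qvel": joint speeds; "joint_torque": joint torques, N m; "position": TCP position; "tcp_rot": TCP orientation; "wrist_force": force on the tool from outside, world axes, zero at the start; "wrist_torque": the same for the moment, N m; "width": finger opening in m; "gripper_force": force on a finger pad.
Only numpy, scipy, OpenCV 4.12 (cv2) and the standard library are available. Lean on these libraries where they do the work, as an engineer would, in place of code of your own. Each camera call takes 0.05 s, during which the arm holds its last target. There are 200 camera calls.

## Task

Get the blue instrument cassette ready for the technician: first lift the folded stand's panel by its bar until it snaps open, then press the blue cassette down in its dock until it springs up, pull it out by its grip and stand it squarely in the middle of the stand's ledge, leaning back against the open panel, and let go. Set it down gently, leave the orange cassette latched in its dock, and do not disturb the other things on the bench.

Things in the scene. Friction and masses are not known exactly. Their poses are not given: they have to be found in the camera images.
- stand: Folding stand, fixed: grey base 150 x 170 mm, aluminium trough 150 mm long along y. Origin: on the bench under the trough's inner back corner; x points from the panel's side (robot's side) to the lip, z up. The trough leans back 0.35 rad: its ledge rises towards +x at 0.35 rad, 34 mm wide between back and lip; the lip stands 12 mm above the ledge.
- ledge_seat (a point): Where the middle of the cassette's underside belongs on the ledge: (11.3, 0, 26.1) mm in the stand's frame. Seated and leaning on the open panel, the cassette's z axis is tilted 0.35 rad from vertical towards the stand's -x and its centre is at (-7.6, 0, 77.8) mm in the stand's frame.
- panel_hinge (a point): Middle of the hinge axis (along the stand's y) of the stand's green panel, 54 mm above the bench, at x = -16 mm in the stand's frame. The panel is 8 mm thick and reaches 30 mm from the hinge in the middle, 75 mm at its two prongs, which are 102 mm apart.
- panel_bar (a point): Middle of the panel's steel bar: round, 10 mm thick, 104 mm clear between its posts, along the stand's y. Folded, it lies 62 mm from the hinge towards the stand's +x and 32 mm above it (86 mm above the bench), 28 mm above the prongs' upper face; between the prongs it is open below, the lip's top being 47 mm above the bench.
- stand_panel (a joint): Angle of the green panel, rad: 0 folded flat over the ledge (the start), 1.92 open, leaning 0.35 rad back past the vertical, towards the stand's -x. Over-centre spring: about 5 N up at the bar starts it; past about 1.0 rad it snaps open by itself and stays; let go below about 0.8 rad it falls shut.
- blue_cassette_mid (a point): Centre, half-way up, of the blue cassette (0.2 to 0.37 kg), 110 mm tall, x across, y along, z up. Body 24 x 110 x 74 mm; on its top, in the middle, a blue grip 12 mm thick (x), 70 mm long (y), 36 mm high, with a rounded top 55 mm above this point. At the start it is upright in the blue dock, only the rounded top 6 mm proud, too little to grip. Either way round is the same.
- blue_dock: White dock with blue stripes, fixed, 75 x 165 mm at the foot, 126 mm high; its well, 27 x 113 mm, open at the top, holds the blue cassette upright with the same x and y axes. Origin: centre of its underside.
- blue_lift (a joint): Height of the blue dock's spring lift under the cassette, m: 0 latched, -0.006 pressed fully in, 0.048 sprung up. Pressing the cassette down 4 to 5 mm (about 5 to 9 N) trips the latch; when let up it rises 48 mm by itself and stays up.
- orange_cassette_mid (a point): Centre of the orange cassette, the same in shape; to stay in its dock.
- orange_dock: The other dock, with orange stripes, the same in shape as the blue one.
- orange_lift (a joint): Height of the orange dock's lift, m: 0 latched; to be left so.
- amber_bottle: Bystander: amber glass bottle with a red cap, 48 mm across, 85 mm tall. Origin at its underside. Leave alone.
- white_jar: Bystander: round white jar, 72 mm across, 45 mm tall. Origin at its underside. Leave alone.
- carton: Bystander: white and red carton, 55 x 105 x 45 mm. Origin at its underside. Leave alone.
- red_magnet: Bystander: red and steel magnet block, 40 x 85 x 40 mm. Origin at its underside. Leave alone.
- blue_tray: Bystander: flat open blue tray, 90 x 120 x 22 mm. Origin at its underside. Leave alone.
Mind the look-alikes: they are no part of the job. Leave any red or turquoise look-alike of the stand alone.

How it is judged:
On the way, in this order (a step that is already met when the one before it is completed fails the run):
1. the stand's panel has snapped open (value of joint stand_panel above 1.82 rad), for 0.2 s.
2. the blue cassette has been pressed in and has sprung up on its lift (value of joint blue_lift above 0.04 m and z of blue_cassette_mid in the frame of blue_dock above 0.11 m), for 0.2 s.
3. the blue cassette is lifted clear of its dock (z of blue_cassette_mid in the frame of blue_dock above 0.183 m), for 0.1 s.
At the end, for the whole second after the job is handed in: Panel open (over 1.82 rad); blue cassette released, at rest on the ledge, leaning on the panel: centre within 12 mm across, 20 mm along and 8 mm in height of the seated place, tilt 0.25 to 0.55 rad, length within 0.15 rad of the trough; orange cassette still latched (value of joint stand_panel above 1.82 rad and x of blue_cassette_mid in the frame of stand between -0.02 and 0.005 m and y of blue_cassette_mid in the frame of stand between -0.02 and 0.02 m and z of blue_cassette_mid in the frame of stand between 0.07 and 0.086 m and angle between blue_cassette_mid's own z axis and vertical between 0.25 and 0.55 rad and angle between the y axis of blue_cassette_mid and the y axis of stand, either way round below 0.15 rad and value of joint orange_lift below 0.01 m); the robot touches nothing.
It fails at once if the orange cassette released or taken (value of joint orange_lift above 0.01 m or distance of orange_cassette_mid from where it was at the start of the episode above 0.012 m).
It fails at once if the blue cassette slammed onto the stand (over 60 N) or dropped onto it (falling free at over 0.5 m/s, from more than about 13 mm) (contact force between blue_cassette and stand above 60 N or (linear speed of blue_cassette above 0.5 m/s and contact force between the fingers and blue_cassette below 0.5 N and horizontal distance between blue_cassette_mid and ledge_seat below 0.12 m)).
It fails at once if a bystander moved by more than 25 mm (distance of any of amber_bottle, white_jar, carton, red_magnet, blue_tray from where it was at the start of the episode above 0.025 m).
It also fails if it takes over 61 s, if anything falls off the work surface, if the arm or the gripper's body presses on something with over 40 N, if the wrist force passes 120 N, or if a joint passes its speed limit or range.

## Working session

There is one attempt and no reset: what is moved stays moved. The work goes in short steps, Python scripts to look and compute and a tool call to move; the robot and the scene stay as the last step left them, time stands still between calls to the robot, and variables do not carry over. Pictures are saved under pics/ and viewed, at most 10 in all, crops included, and the job is handed in when it is done.

Besides the shell and the picture viewer there is one more tool, called after "Emit:" as name(argument=value, ...), one argument or row to a line, values as JSON. apply_moves: Moves the arm, as the interface text tells. Its arguments: {"type":"object","properties":{"translation":{"type":"array"},"dr":{"type":"array"},"grip":{"type":"array"}},"required":["translation","dr","grip"]}

```bash
ls; mkdir -p pics
cat > h.py <<'E'
import numpy as np, cv2, pickle
from rig import env
def snap(n):
    s=env.snapshot(n); pickle.dump(s,open(f'/tmp/{n}.pkl','wb')); return s
def load(n): return pickle.load(open(f'/tmp/{n}.pkl','rb'))
def ray(s,u,v):
    K=np.array(s['mtx']);T=np.array(s['world_to_cam']);R=T[:3,:3];c=-R.T@T[:3,3]
    d=R.T@np.linalg.inv(K)@np.array([u,v,1.]); return c,d
def onz(s,u,v,z):
    c,d=ray(s,u,v); return c+d*(z-c[2])/d[2]
def proj(s,p):
    T=np.array(s['world_to_cam']);q=np.array(s['mtx'])@(T[:3,:3]@np.array(p)+T[:3,3]); return q[:2]/q[2]
E
python3 - <<'E'
from h import *
print(env.read_state())
ims=[]
for n in('top','side'):
    s=snap(n); print(n,s['mtx'],s['world_to_cam']); cv2.imwrite(f'pics/{n}0.png',cv2.resize(s['image'][:,:,::-1],(800,600),interpolation=cv2.INTER_CUBIC))
E
```

```text
pics
{'clock': 0.0, 'joint_pos': array([-1.32819378e+00,  2.17762458e-01,  1.61494795e+00,  1.31273939e-07,
        1.31129253e+00, -1.12236669e-01]), 'qvel': array([-0.00180631, -0.0009431 ,  0.0016422 ,  0.00195235,  0.00131604,
       -0.00069015]), 'joint_torque': array([ 1.75742556e-03, -3.96842444e+01, -3.03851545e+01,  2.66641860e-05,
        9.73616552e-03, -6.32858033e-06]), 'position': array([ 0.21695855, -0.58529428,  0.24395587]), 'tcp_rot': array([-3.08990972e+00, -5.54036018e-01,  2.46224566e-04]), 'wrist_force': array([-0.9901832 , -0.21421503, -0.27435019]), 'wrist_torque': array([ 0.0114615 , -0.00129813, -0.01876727]), 'gripper_force': 0.0, 'width': 0.08488611382958533}
top [[350.92031025   0.         256.06346695]
 [  0.         350.92031025 193.67836122]
 [  0.           0.           1.        ]] [[-0.00962465 -0.99966186 -0.0241563   0.01792543]
 [-0.99920616  0.01054856 -0.03841584  0.51073116]
 [ 0.03865766  0.02376738 -0.99896982  1.10902327]
 [ 0.          0.          0.          1.        ]]
side [[492.45633944   0.         261.59844368]
 [  0.         492.45633944 190.75131508]
 [  0.           0.           1.        ]] [[-9.26822700e-01 -3.75499235e-01 -8.91618200e-05  4.65537660e-01]
 [-2.43062693e-01  6.00118322e-01 -7.62088267e-01  1.79781976e-01]
 [ 2.86217069e-01 -7.06299033e-01 -6.47473138e-01  1.33095381e+00]
 [ 0.00000000e+00  0.00000000e+00  0.00000000e+00  1.00000000e+00]]
```

View pics/top0.png

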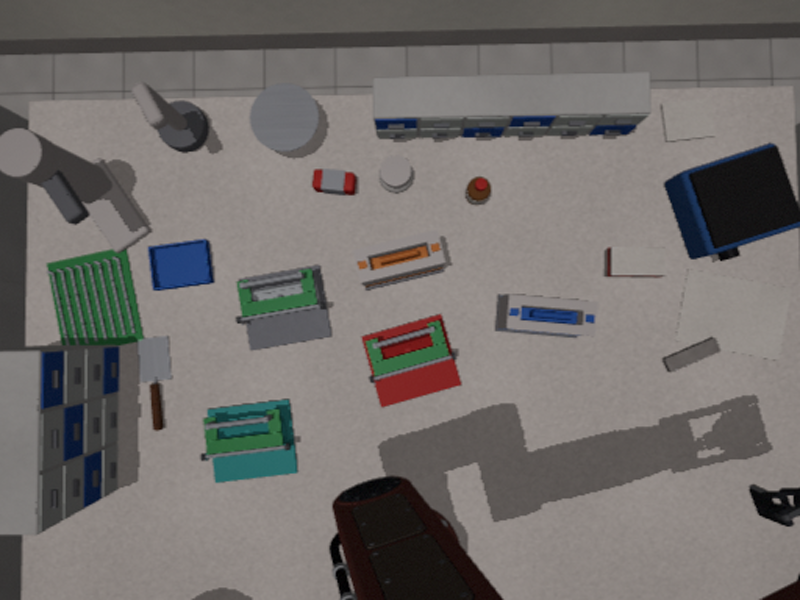

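View pics/side0.png

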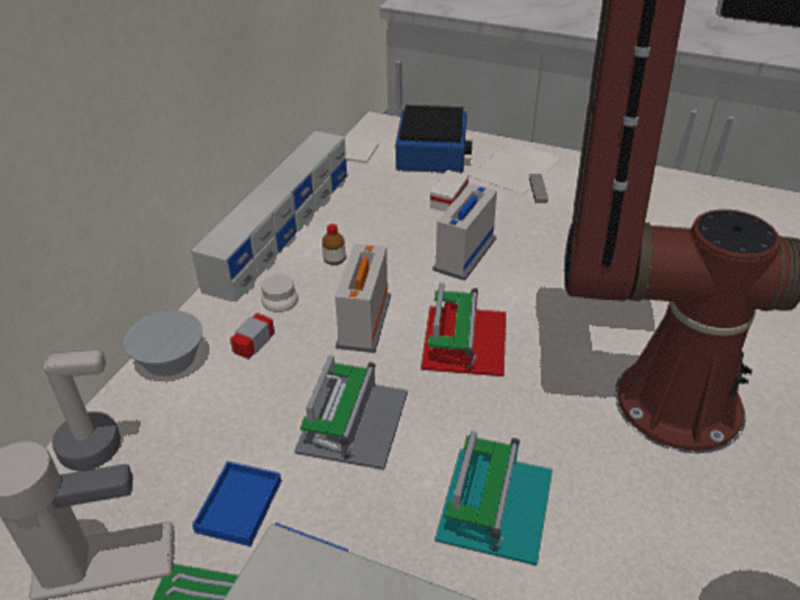

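The top view (800x600) shows the grey stand at about (283,305), the blue dock at (550,317), the orange dock at (403,262), and red and turquoise look-alikes at (410,360) and (250,440). I'll measure with colour masks and a zoomed crop.

Run:
```python
from h import *
t=load('top'); sd=load('side')
a=t['image'][150:240,140:230]; b=sd['image'][220:305,180:270]
a=cv2.resize(a,(400,400),interpolation=cv2.INTER_CUBIC);b=cv2.resize(b,(400,400),interpolation=cv2.INTER_CUBIC)
cv2.imwrite('pics/crop.png',np.hstack([a,b])[:,:,::-1])
def blobs(s,lo,hi,x0,x1,y0,y1,zs,name,minA=8):
    hsv=cv2.cvtColor(s['image'],cv2.COLOR_RGB2HSV)
    m=cv2.inRange(hsv,np.array(lo),np.array(hi)); M=np.zeros_like(m);M[y0:y1,x0:x1]=m[y0:y1,x0:x1]
    n,l,st,c=cv2.connectedComponentsWithStats(M)
    for i in range(1,n):
        if st[i,4]<minA: continue
        p=np.argwhere(l==i)[:,::-1].astype(np.float32); r=cv2.minAreaRect(p)
        print(name,st[i],c[i].round(2),[np.round(x,1) for x in r[:2]],round(r[2],1),[onz(s,*c[i],z).round(4) for z in zs])
        vx,vy,_,_=cv2.fitLine(p,cv2.DIST_L2,0,.01,.01).ravel()
        e=[onz(s,*(c[i]+k*np.array([vx,vy])),zs[0]) for k in(-10,10)];d=e[1]-e[0];print('  dir',np.degrees(np.arctan2(d[1],d[0])).round(2))
blobs(t,(100,120,60),(130,255,255),315,395,180,225,(.126,.132),'blue')
blobs(sd,(100,120,60),(130,255,255),270,325,110,185,(.126,.132),'blueside')
blobs(t,(45,100,40),(75,255,255),148,212,165,210,(.058,),'green')
```

```text
blue [334 197  36  10 276] [351.1  201.57] [array([351.3, 201.6]), array([35.2,  7.8])] 4.8 [array([ 0.4812, -0.2595,  0.126 ]), array([ 0.4811, -0.258 ,  0.132 ])]
  dir -95.25
blue [326 198   6   4  20] [328.75 199.5 ] [array([328.5, 199.5]), array([3., 5.])] 90.0 [array([ 0.4877, -0.1965,  0.126 ]), array([ 0.4875, -0.1954,  0.132 ])]
  dir -71.21
blue [375 202   5   4  20] [377.  203.5] [array([377. , 203.5]), array([3., 4.])] 90.0 [array([ 0.475 , -0.3322,  0.126 ]), array([ 0.4749, -0.3303,  0.132 ])]
  dir -90.57
blueside [306 120   4   3   8] [307.75 120.75] [array([307.7, 120.6]), array([2.7, 2.2])] 26.6 [array([ 0.4729, -0.3315,  0.126 ]), array([ 0.4703, -0.3223,  0.132 ])]
  dir -145.29
blueside [293 125  12  16  81] [298.62 132.43] [array([298.7, 132.3]), array([ 4.7, 17.9])] 39.8 [array([ 0.4785, -0.2549,  0.126 ]), array([ 0.4759, -0.2462,  0.132 ])]
  dir -93.44
blueside [288 141   4   3  10] [289.8 142. ] [array([289.5, 142. ]), array([2., 3.])] 90.0 [array([ 0.4867, -0.1942,  0.126 ]), array([ 0.484 , -0.1859,  0.132 ])]
  dir -157.95
blueside [297 145  19  27  59] [306.03 158.39] [array([306.2, 158.2]), array([ 2. , 31.6])] 37.3 [array([ 0.4135, -0.1321,  0.126 ]), array([ 0.4114, -0.1242,  0.132 ])]
  dir -95.07
green [153 172  50  31 554] [178.72 190.99] [array([177. , 187.4]), array([22.4, 48.8])] 78.7 [array([0.5198, 0.249 , 0.058 ])]
  dir -76.89
```

View pics/crop.png

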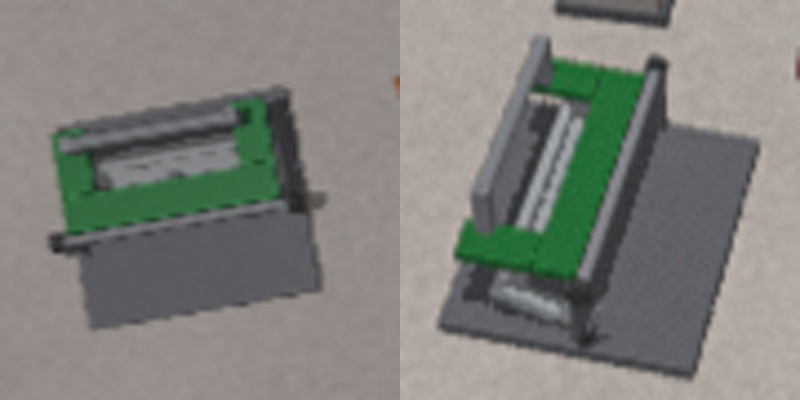

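The crop shows the bar as a light strip from (60,147) to (240,113) in the top half. The hinge rod runs (55,242)-(288,203), and the base's near corners are at (92,327) and (322,290). I'll convert these to world points and compare the two views.

Run:
```python
from h import *
t=load('top'); s=load('side')
T=lambda u,v:((u+.5)/4.4444-.5+140,(v+.5)/4.4444-.5+150)
S=lambda u,v:((u+.5)/4.4444-.5+180,(v+.5)/4.706-.5+220)
def tri(a,b):
    c1,d1=ray(t,*a);c2,d2=ray(s,*b);d1/=np.linalg.norm(d1);d2/=np.linalg.norm(d2)
    k=np.linalg.lstsq(np.c_[d1,-d2],c2-c1,rcond=None)[0];p,q=c1+k[0]*d1,c2+k[1]*d2
    return ((p+q)/2).round(4),np.linalg.norm(p-q).round(4)
ang=lambda a,b:np.degrees(np.arctan2(*(a-b)[[0,1]]))
for n,A,B,C,D,z in (('bar',(62,146),(240,113),(85,190),(140,45),.09),('hinge',(57,241),(288,203),(185,285),(257,62),.058),('base',(92,327),(322,290),(295,377),(360,143),.004)):
    A,B,C,D=T(*A),T(*B),S(*C),S(*D)
    p,q=onz(t,*A,z),onz(t,*B,z);print(n,'top',p.round(4),q.round(4),((p+q)/2).round(4),'yaw-ish',ang(p,q),np.linalg.norm(p-q).round(4))
    p,q=onz(s,*C,z),onz(s,*D,z);print(n,'side',p.round(4),q.round(4),((p+q)/2).round(4),ang(p,q),np.linalg.norm(p-q).round(4))
    print(tri(A,C),tri(B,D))
```

```text
bar top [0.5445 0.3166 0.09  ] [0.5653 0.1965 0.09  ] [0.5549 0.2566 0.09  ] yaw-ish -9.822821517300145 0.122
bar side [0.5403 0.3157 0.09  ] [0.56   0.2086 0.09  ] [0.5501 0.2621 0.09  ] -10.425753149344265 0.1088
(array([0.5426, 0.3159, 0.0897]), np.float64(0.0043)) (array([0.5661, 0.1987, 0.0786]), np.float64(0.0006))
hinge top [0.4812 0.3302 0.058 ] [0.5058 0.1699 0.058 ] [0.4935 0.25   0.058 ] yaw-ish -8.722689679916966 0.1622
hinge side [0.475  0.3287 0.058 ] [0.5048 0.1663 0.058 ] [0.4899 0.2475 0.058 ] -10.40370504712506 0.1651
(array([0.4783, 0.3291, 0.0575]), np.float64(0.0063)) (array([0.5047, 0.169 , 0.0607]), np.float64(0.0022))
base top [0.4194 0.3219 0.004 ] [0.4446 0.1548 0.004 ] [0.432  0.2383 0.004 ] yaw-ish -8.579719044661445 0.169
base side [0.4134 0.3224 0.004 ] [0.4426 0.1546 0.004 ] [0.428  0.2385 0.004 ] -9.872868839960113 0.1704
(array([0.4167, 0.3216, 0.0017]), np.float64(0.0055)) (array([0.4437, 0.1545, 0.0036]), np.float64(0.002))
```

Emit:
apply_moves(
  translation=[
    [0.373,0.939,0.061],
    [0.373,0.939,0.061],
    [0.373,0.939,0.061],
    [0.373,0.939,0.061],
    [0.373,0.939,0.061],
    [0.373,0.939,0.061],
    [0.373,0.939,0.061],
    [0.373,0.939,0.061],
    [0.373,0.939,0.061],
    [0.373,0.939,0.061],
    [0.373,0.939,0.061],
    [0.373,0.939,0.061],
  ],
  dr=[
    [0,0,2.2],
    [0,0,2.2],
    [0,0,2.2],
    [0,0,2.2],
    [0,0,2.2],
    [0,0,2.2],
    [0,0,2.2],
    [0,0,2.2],
    [0,0,2.2],
    [0,0,2.2],
    [0,0,2.2],
    [0,0,2.2],
  ],
  grip=[0.5,0.5,0.5,0.5,0.5,0.5,0.5,0.5,0.5,0.5,0.5,0.5],
)

```text
clock: 1.6
position: [0.3294, -0.3028, 0.2638]
tcp_rot: [2.882, 1.249, 0.0]
wrist_force: [0.1, -0.1, -0.4]
width: 0.0426
gripper_force: 0.0
```

Emit:
apply_moves(
  translation=[
    [0.373,0.939,0.061],
    [0.373,0.939,0.061],
    [0.373,0.939,0.061],
    [0.373,0.939,0.061],
    [0.373,0.939,0.061],
    [0.373,0.939,0.061],
    [0.373,0.939,0.061],
    [0.373,0.939,0.061],
    [0.373,0.939,0.061],
    [0.373,0.939,0.061],
    [0.373,0.939,0.061],
    [0.373,0.939,0.061],
  ],
  dr=[
    [0,0,2.2],
    [0,0,2.2],
    [0,0,2.2],
    [0,0,2.2],
    [0,0,2.2],
    [0,0,2.2],
    [0,0,2.2],
    [0,0,2.2],
    [0,0,2.2],
    [0,0,2.2],
    [0,0,2.2],
    [0,0,2.2],
  ],
  grip=[0.5,0.5,0.5,0.5,0.5,0.5,0.5,0.5,0.5,0.5,0.5,0.5],
)

```text
clock: 3.1
position: [0.4408, -0.0212, 0.2821]
tcp_rot: [2.52, 1.875, 0.0]
wrist_force: [-0.1, 0.9, -0.5]
width: 0.0428
gripper_force: 0.0
```

Emit:
apply_moves(
  translation=[
    [0.373,0.939,0.061],
    [0.373,0.939,0.061],
    [0.373,0.939,0.061],
    [0.373,0.939,0.061],
    [0.373,0.939,0.061],
    [0.373,0.939,0.061],
    [0.373,0.939,0.061],
    [0.373,0.939,0.061],
    [0.373,0.939,0.061],
    [0.373,0.939,0.061],
    [0.373,0.939,0.061],
    [0.373,0.939,0.061],
  ],
  dr=[
    [0,0,2.2],
    [0,0,2.2],
    [0,0,2.2],
    [0,0,2.2],
    [0,0,2.2],
    [0,0,2.2],
    [0,0,2.2],
    [0,0,2.2],
    [0,0,2.2],
    [0,0,2.2],
    [0,0,2.2],
    [0,0,2.2],
  ],
  grip=[0.5,0.5,0.5,0.5,0.5,0.5,0.5,0.5,0.5,0.5,0.5,0.5],
)

```text
clock: 4.6
position: [0.5523, 0.2604, 0.3003]
tcp_rot: [-2.026, -2.401, 0.0]
wrist_force: [-0.6, -0.1, 0.3]
width: 0.0425
gripper_force: 0.0
```

Run:
```python
from h import *
s=snap('wrist'); cv2.imwrite('pics/w1.png',cv2.resize(s['image'][:,:,::-1],(800,600),interpolation=cv2.INTER_CUBIC))
st=env.read_state(); print(st['clock'],st['position'],st['tcp_rot'],st['width'],st['wrist_force'])
```

```text
4.65 [0.5531661  0.26311611 0.30049925] [-2.02273612 -2.40261371 -0.00525381] 0.042752070317162334 [0.41617491 2.37787487 0.15417988]
```

View pics/w1.png

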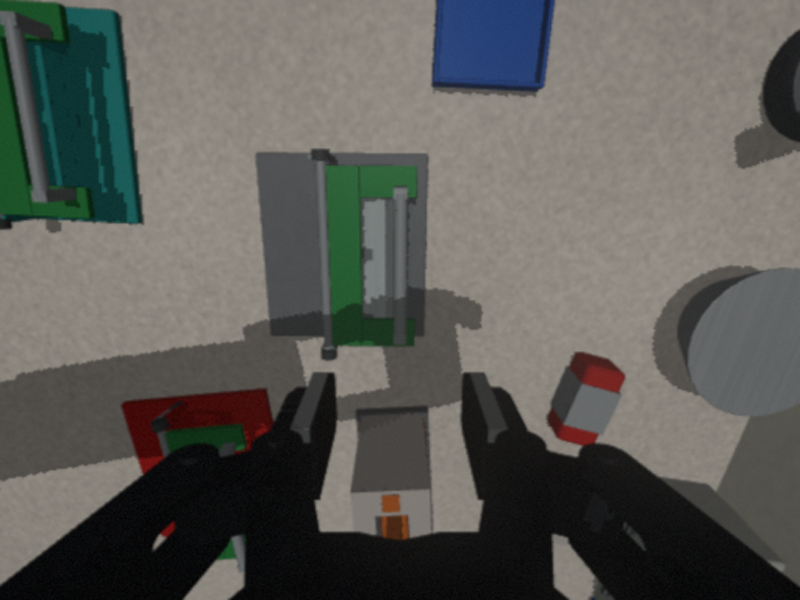

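The wrist view shows the stand clearly: bar from (401,188) to (400,344), hinge caps at (320,154) and (328,352), base corners at (257,153), (428,153), (423,335) and (271,336).

Run:
```python
from h import *
s=load('wrist'); k=1.5625
P=lambda u,v,z:onz(s,(u+.5)/k-.5,(v+.5)/k-.5,z)
def line(n,a,b,z):
    p,q=P(*a,z),P(*b,z);d=p-q;print(n,p.round(4),q.round(4),'mid',((p+q)/2).round(4),'len',np.linalg.norm(d).round(4),'yaw',np.degrees(np.arctan2(-d[0],d[1])).round(2))
line('bar',(401,188),(400,344),.088)
line('hinge',(320,154),(328,352),.056)
line('nearedge',(257,153),(271,336),.004)
line('faredge',(428,153),(423,335),.004)
line('prongtip',(417,165),(414,346),.058)
line('bench-side',(428,153),(257,153),.004)
hsv=cv2.cvtColor(s['image'],cv2.COLOR_RGB2HSV);m=cv2.inRange(hsv,(45,100,40),(75,255,255));m[:, :190]=0;m[:100]=0;m[230:]=0
x,y,w,h=cv2.boundingRect(m);print('green bbox',x*k,y*k,(x+w)*k,(y+h)*k)
g=s['image'].mean(2)
for r in (140,165,190): print(r,g[r,225:275].round().astype(int))
st=env.read_state();print(st['position'])
```

```text
bar [0.5432 0.3175 0.088 ] [0.5627 0.1986 0.088 ] mid [0.553 0.258 0.088] len 0.1204 yaw 9.31
hinge [0.478  0.3305 0.056 ] [0.5041 0.1679 0.056 ] mid [0.4911 0.2492 0.056 ] len 0.1646 yaw 9.12
nearedge [0.4151 0.3215 0.004 ] [0.4418 0.1523 0.004 ] mid [0.4285 0.2369 0.004 ] len 0.1713 yaw 8.96
faredge [0.5627 0.3465 0.004 ] [0.5895 0.1783 0.004 ] mid [0.5761 0.2624 0.004 ] len 0.1703 yaw 9.03
prongtip [0.5529 0.3349 0.058 ] [0.5771 0.1868 0.058 ] mid [0.565  0.2609 0.058 ] len 0.1501 yaw 9.29
bench-side [0.5627 0.3465 0.004 ] [0.4151 0.3215 0.004 ] mid [0.4889 0.334  0.004 ] len 0.1497 yaw -80.41
green bbox 326.5625 165.625 417.1875 345.3125
140 [ 65  65  64  65  62  55  68  80 109 123 123 125 126 127 126 125 124 124
 125 124 122 104  86  81  82  83  79  80  91 100 106 109 104  97  85  67
  70  79  83  83  83  83  83  82  83  85  84  82 115 134]
165 [ 60  61  62  62  61  50  50  65  75  79  82  83  85 106 119 122 123 124
 125 125 123 105  87  80  82  81  74  80  92 100 107 107 103  94  82  65
  69  78  79  81  80  82  82  81  81  82  79 100 126 134]
190 [ 59  59  60  59  58  57  55  71 108 125 126 122 105  96 109 118 116  97
  79  78  79  75  74  73  70  70  68  79  89  99 101  89  77  71  60  54
  50  49  51  50  49  50  48  50  50  48  53  71  80  80]
[0.5531661  0.26311611 0.30049925]
```

Emit:
apply_moves(
  translation=[
    [0,0,-1],
    [0,0,-1],
    [0,0,-1],
    [0,0,-1],
    [0,0,-1],
    [0,0,-1],
    [0,0,-0.8],
    [0,0,-0.5],
    [0,0,0],
    [0,0,0],
    [0,0,0],
  ],
  dr=[
    [0,0,0],
    [0,0,0],
    [0,0,0],
    [0,0,0],
    [0,0,0],
    [0,0,0],
    [0,0,0],
    [0,0,0],
    [0,0,0],
    [0,0,0],
    [0,0,0],
  ],
  grip=[0.7,0.7,0.7,0.7,0.7,0.7,0.7,0.7,0.7,0.7,0.7],
)

```text
clock: 6.02
position: [0.5538, 0.2593, 0.119]
tcp_rot: [2.028, 2.397, 0.003]
wrist_force: [0.8, 0.5, 0.3]
width: 0.0259
gripper_force: 0.0
```

Emit:
apply_moves(
  translation=[
    [-0.03,-0.05,-0.6],
    [0,0,-0.5],
    [0,0,-0.4],
    [0,0,0],
    [0,0,0],
    [0,0,0],
    [0,0,0],
    [0,0,0],
  ],
  dr=[
    [0,0,0],
    [0,0,0],
    [0,0,0],
    [0,0,0],
    [0,0,0],
    [0,0,0],
    [0,0,0],
    [0,0,0],
  ],
  grip=[0.7,0.7,0.7,0.7,1,1,1,1],
)

```text
clock: 7.02
position: [0.5532, 0.258, 0.0808]
tcp_rot: [2.028, 2.397, 0.003]
wrist_force: [4.5, 0.3, -2.5]
width: 0.0078
gripper_force: 58.4
```

Emit:
apply_moves(
  translation=[
    [-0.257,-0.042,0.412],
    [-0.324,-0.052,0.36],
    [-0.379,-0.061,0.296],
    [0,0,0],
  ],
  dr=[
    [0,0,0],
    [0,0,0],
    [0,0,0],
    [0,0,0],
  ],
  grip=[1,1,1,1],
)

```text
clock: 7.52
position: [0.53, 0.2541, 0.1085]
tcp_rot: [2.027, 2.396, 0.007]
wrist_force: [5.8, 0.3, -1.8]
width: 0.008
gripper_force: 58.9
```

Emit:
apply_moves(
  translation=[
    [-0.426,-0.069,0.228],
    [-0.458,-0.074,0.148],
    [-0.474,-0.077,0.064],
    [-0.482,-0.078,-0.02],
    [-0.466,-0.076,-0.104],
    [-0.446,-0.072,-0.184],
    [-0.407,-0.066,-0.26],
    [-0.355,-0.058,-0.328],
    [0,0,0],
    [0,0,0],
  ],
  dr=[
    [0,0,0],
    [0,0,0],
    [0,0,0],
    [0,0,0],
    [0,0,0],
    [0,0,0],
    [0,0,0],
    [0,0,0],
    [0,0,0],
    [0,0,0],
  ],
  grip=[1,1,1,1,1,1,1,1,1,1],
)

```text
clock: 8.78
position: [0.442, 0.2397, 0.0973]
tcp_rot: [2.027, 2.397, 0.004]
wrist_force: [1.5, -4.3, 9.6]
width: 0.0075
gripper_force: 64.3
```

Emit:
apply_moves(
  translation=[
    [0,0,0],
    [0,0,0],
    [0,0,0],
    [0,0,0.6],
    [0,0,0.9],
    [0,0,1],
    [0,0,1],
    [0,0,1],
    [0,0,1],
    [0,0,1],
    [0,0,0.5],
  ],
  dr=[
    [0,0,0],
    [0,0,0],
    [0,0,0],
    [0,0,0],
    [0,0,0],
    [0,0,0],
    [0,0,0],
    [0,0,0],
    [0,0,0],
    [0,0,0],
    [0,0,0],
  ],
  grip=[0.6,0.6,0.6,0.6,0.6,0.6,0.6,0.6,0.6,0.6,0.6],
)

```text
clock: 10.15
position: [0.441, 0.24, 0.2732]
tcp_rot: [2.028, 2.397, 0.005]
wrist_force: [0.2, 0.2, -0.0]
width: 0.0343
gripper_force: 0.0
```

Run:
```python
from h import *
ims=[snap(n)['image'] for n in('side','wrist')]
cv2.imwrite('pics/w2.png',np.hstack([cv2.resize(ims[0][180:330,150:300],(400,400),interpolation=cv2.INTER_CUBIC),cv2.resize(ims[1],(400,400))])[:,:,::-1])
print(env.read_state()['position'])
```

```text
[0.44116537 0.24009458 0.27272859]
```

View pics/w2.png

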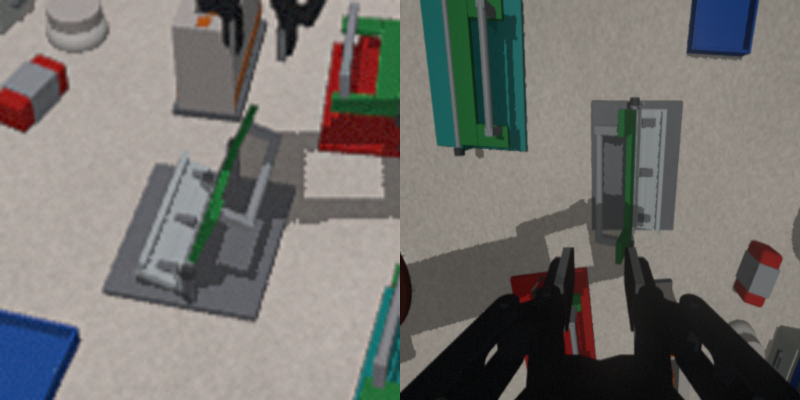

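Panel is open. Next I'll move over the blue dock.

Emit:
apply_moves(
  translation=[
    [0.072,-0.916,0],
    [0.072,-0.916,0],
    [0.072,-0.916,0],
    [0.072,-0.916,0],
    [0.072,-0.916,0],
    [0.072,-0.916,0],
    [0.072,-0.916,0],
    [0.072,-0.916,0],
    [0.072,-0.916,0],
    [0.072,-0.916,0],
    [0.072,-0.916,0],
  ],
  dr=[
    [0,0,-0.673],
    [0,0,-0.673],
    [0,0,-0.673],
    [0,0,-0.673],
    [0,0,-0.673],
    [0,0,-0.673],
    [0,0,-0.673],
    [0,0,-0.673],
    [0,0,-0.673],
    [0,0,-0.673],
    [0,0,-0.673],
  ],
  grip=[0.6,0.6,0.6,0.6,0.6,0.6,0.6,0.6,0.6,0.6,0.6],
)

```text
clock: 11.62
position: [0.4592, -0.0128, 0.2691]
tcp_rot: [-2.179, -2.26, 0.002]
wrist_force: [-0.4, 0.1, -0.0]
width: 0.034
gripper_force: 0.0
```

Emit:
apply_moves(
  translation=[
    [0.072,-0.916,0],
    [0.072,-0.916,0],
    [0.072,-0.916,0],
    [0.072,-0.916,0],
    [0.072,-0.916,0],
    [0.072,-0.916,0],
    [0.072,-0.916,0],
    [0.072,-0.916,0],
    [0.072,-0.916,0],
    [0.072,-0.916,0],
    [0.072,-0.916,0],
    [0,0,0],
  ],
  dr=[
    [0,0,-0.673],
    [0,0,-0.673],
    [0,0,-0.673],
    [0,0,-0.673],
    [0,0,-0.673],
    [0,0,-0.673],
    [0,0,-0.673],
    [0,0,-0.673],
    [0,0,-0.673],
    [0,0,-0.673],
    [0,0,-0.673],
    [0,0,0],
  ],
  grip=[0.6,0.6,0.6,0.6,0.6,0.6,0.6,0.6,0.6,0.6,0.6,0.6],
)

```text
clock: 13.12
position: [0.4799, -0.266, 0.2704]
tcp_rot: [-2.324, -2.114, 0.0]
wrist_force: [-0.3, 0.6, -0.5]
width: 0.0344
gripper_force: 0.0
```

Run:
```python
from h import *
env.snapshot('top')
s=snap('wrist'); cv2.imwrite('pics/w3.png',cv2.resize(s['image'][:,:,::-1],(800,600),interpolation=cv2.INTER_CUBIC))
print(env.read_state()['position'],env.read_state()['tcp_rot'])
hsv=cv2.cvtColor(s['image'],cv2.COLOR_RGB2HSV);m=cv2.inRange(hsv,(100,120,50),(130,255,255))
n,l,stt,c=cv2.connectedComponentsWithStats(m)
for i in range(1,n):
    if stt[i,4]>15: print(stt[i],(c[i]*1.5625).round(),onz(s,*c[i],.126).round(4),onz(s,*c[i],.132).round(4))
```

```text
[ 0.47976197 -0.26428207  0.27030309] [-2.32139003e+00 -2.11543581e+00 -5.09223260e-04]
[249 103  15  18 267] [400. 174.] [ 0.4863 -0.1967  0.126 ] [ 0.4862 -0.1965  0.132 ]
[ 245  127   23   98 2097] [400. 272.] [ 0.4806 -0.2537  0.126 ] [ 0.4807 -0.2523  0.132 ]
[250 244  12  13 156] [399. 391.] [ 0.4729 -0.3331  0.126 ] [ 0.4731 -0.3299  0.132 ]
[467 343   6   6  17] [734. 539.] [ 0.7068 -0.4777  0.126 ] [ 0.702  -0.4713  0.132 ]
[359 372  22  12 169] [577. 591.] [ 0.593  -0.5164  0.126 ] [ 0.5907 -0.5092  0.132 ]
```

View pics/w3.png

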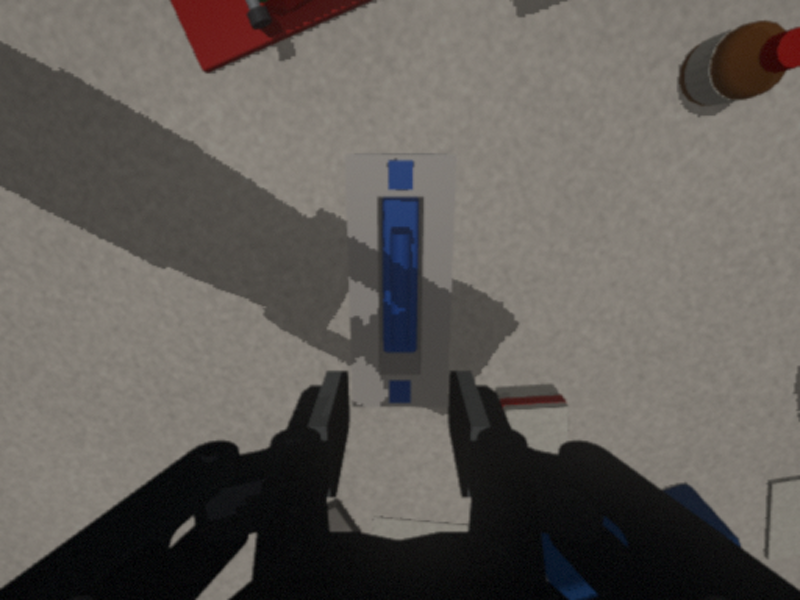

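The wrist view shows the dock well at (377–423, 197–374) with stripes at (400,174) and (399,391). That puts the dock centre at (0.480,-0.265), so the tool is already aligned. Next I'll press.

Emit:
apply_moves(
  translation=[
    [0,0,-0.8],
    [0,0,-1],
    [0,0,-1],
    [0,0,-1],
    [0,0,-0.7],
    [0,0,-0.25],
    [0,0,0],
    [0,0,0],
  ],
  dr=[
    [0,0,0],
    [0,0,0],
    [0,0,0],
    [0,0,0],
    [0,0,0],
    [0,0,0],
    [0,0,0],
    [0,0,0],
  ],
  grip=[1,1,1,1,1,1,1,1],
)

```text
clock: 14.22
position: [0.4806, -0.2646, 0.153]
tcp_rot: [2.32, 2.115, 0.001]
wrist_force: [0.8, -1.2, 0.2]
width: 0.0006
gripper_force: 0.0
```

Emit:
apply_moves(
  translation=[
    [0,0,-0.1],
    [0,0,-0.1],
    [0,0,0],
  ],
  dr=[
    [0,0,0],
    [0,0,0],
    [0,0,0],
  ],
  grip=[1,1,1],
)

```text
clock: 14.6
position: [0.4798, -0.2642, 0.1466]
tcp_rot: [-2.321, -2.117, 0.0]
wrist_force: [0.1, 0.5, 0.5]
width: 0.0004
gripper_force: 0.0
```

Contact is expected just below this height.

Emit:
apply_moves(
  translation=[
    [0,0,-0.08],
    [0,0,-0.08],
    [0,0,-0.06],
    [0,0,0],
    [0,0,0],
  ],
  dr=[
    [0,0,0],
    [0,0,0],
    [0,0,0],
    [0,0,0],
    [0,0,0],
  ],
  grip=[1,1,1,1,1],
)

```text
clock: 15.22
position: [0.481, -0.2651, 0.1431]
tcp_rot: [2.319, 2.115, 0.001]
wrist_force: [-0.4, 0.8, 7.3]
width: -0.0002
gripper_force: 3.1
```

Emit:
apply_moves(
  translation=[
    [0,0,-0.06],
    [0,0,-0.04],
    [0,0,0],
    [0,0,0],
  ],
  dr=[
    [0,0,0],
    [0,0,0],
    [0,0,0],
    [0,0,0],
  ],
  grip=[1,1,1,1],
)

```text
clock: 15.72
position: [0.4808, -0.2649, 0.1403]
tcp_rot: [2.32, 2.115, 0.001]
wrist_force: [-0.2, 0.4, 6.3]
width: 0.0004
gripper_force: 2.8
```

Emit:
apply_moves(
  translation=[
    [0,0,0.3],
    [0,0,0.5],
    [0,0,0.8],
    [0,0,1],
    [0,0,1],
    [0,0,0.6],
    [0,0,0],
    [0,0,0],
  ],
  dr=[
    [0,0,0],
    [0,0,0],
    [0,0,0],
    [0,0,0],
    [0,0,0],
    [0,0,0],
    [0,0,0],
    [0,0,0],
  ],
  grip=[1,1,1,0.4,0.4,0.4,0.4,0.4],
)

```text
clock: 16.73
position: [0.4792, -0.2636, 0.2425]
tcp_rot: [-2.32, -2.115, 0.0]
wrist_force: [-0.2, -0.1, 0.0]
width: 0.0515
gripper_force: 0.0
```

Run:
```python
from h import *
s=snap('side'); w=snap('wrist')
cv2.imwrite('pics/w4.png',np.hstack([cv2.resize(s['image'][80:200,250:370],(400,400),interpolation=cv2.INTER_CUBIC),cv2.resize(w['image'],(400,400))])[:,:,::-1])
print(env.read_state()['position'],env.read_state()['width'])
```

```text
[ 0.47909689 -0.26359971  0.24217696] 0.05116097336836695
```

View pics/w4.png

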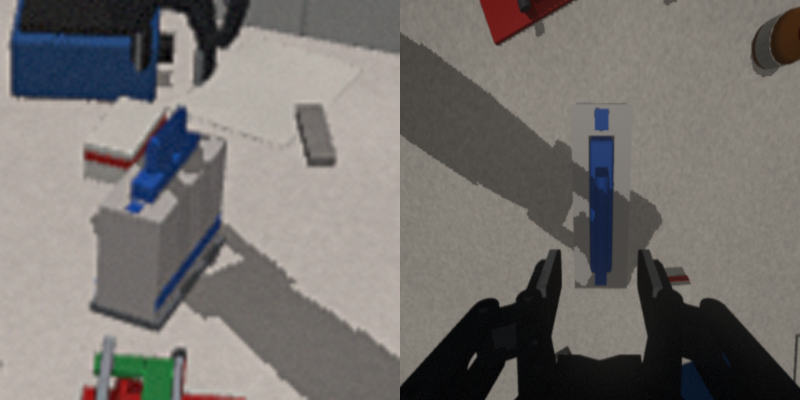

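The cassette has sprung up and its grip is fully proud of the dock. Next I'll grasp the grip.

Emit:
apply_moves(
  translation=[
    [0.02,-0.02,-0.8],
    [0,0,-1],
    [0,0,-0.8],
    [0,0,-0.4],
    [0,0,-0.16],
    [0,0,0],
    [0,0,0],
    [0,0,0],
    [0,0,0],
    [0,0,0],
    [0,0,0],
  ],
  dr=[
    [0,0,0],
    [0,0,0],
    [0,0,0],
    [0,0,0],
    [0,0,0],
    [0,0,0],
    [0,0,0],
    [0,0,0],
    [0,0,0],
    [0,0,0],
    [0,0,0],
  ],
  grip=[0.5,0.5,0.5,0.5,0.5,0.5,1,1,1,1,1],
)

```text
clock: 18.2
position: [0.4807, -0.265, 0.1653]
tcp_rot: [2.32, 2.116, 0.0]
wrist_force: [-0.4, 0.2, 2.4]
width: 0.0106
gripper_force: 61.0
```

Emit:
apply_moves(
  translation=[
    [0,0,0.3],
    [0,0,0.5],
    [0,0,0.7],
    [0,0,0.8],
    [0,0,0.8],
    [0,0,0.8],
    [0,0,0.5],
    [0,0,0],
    [0,0,0],
  ],
  dr=[
    [0,0,0],
    [0,0,0],
    [0,0,0],
    [0,0,0],
    [0,0,0],
    [0,0,0],
    [0,0,0],
    [0,0,0],
    [0,0,0],
  ],
  grip=[1,1,1,1,1,1,1,1,1],
)

```text
clock: 19.32
position: [0.4798, -0.2643, 0.2739]
tcp_rot: [-2.32, -2.116, 0.001]
wrist_force: [0.2, -0.4, -3.0]
width: 0.0106
gripper_force: 60.3
```

Run:
```python
from h import *
st=env.read_state();p0=st['position'];print(st['clock'],p0,st['tcp_rot'],st['wrist_force'],st['width'])
from scipy.spatial.transform import Rotation as R
R0=R.from_rotvec(st['tcp_rot']);print('axes y,z',R0.as_matrix()[:,1],R0.as_matrix()[:,2])
y=np.radians(9.2);Rs=R.from_euler('z',y);O=np.array([.5073,.2514,0])
# grasp: TCP height over cassette centre: TCP .1640 when cassette centre .125 (.132+.048-.055)
h=.1645-.125
a=.35;ax=np.array([-np.sin(a),0,np.cos(a)])
c=np.array([-.0076,0,.0778])
for off,up in((.003,.12),(.003,.05),(.003,.004),(.0,.0)):
    tcp=O+Rs.apply(c+ax*(h+up)+off*np.array([np.cos(a),0,np.sin(a)])); print(off,up,tcp.round(4),((tcp-p0)/.025).round(3))
print('axis up world',Rs.apply(ax),'perp',Rs.apply([np.cos(a),0,np.sin(a)]))
```

```text
19.325 [ 0.47980286 -0.26431065  0.27390316] [-2.32006837e+00 -2.11565807e+00  6.84858430e-04] [ 0.20966276 -0.4222093  -3.01080545] 0.010597091763971651
axes y,z [ 0.9957606  -0.09196934 -0.00157351] [-1.48916969e-03  9.85631725e-04 -9.99998405e-01]
0.003 0.12 [0.4486 0.2419 0.2287] [-1.248 20.248 -1.81 ]
0.003 0.05 [0.4723 0.2457 0.1629] [-0.301 20.402 -4.44 ]
0.003 0.004 [0.4879 0.2483 0.1197] [ 0.322 20.502 -6.168]
0.0 0.0 [0.4864 0.248  0.1149] [ 0.265 20.493 -6.36 ]
axis up world [-0.33848686 -0.05482291  0.93937271] perp [0.92728887 0.15018803 0.34289781]
```

Emit:
apply_moves(
  translation=[
    [-0.086,0.5,0],
    [-0.086,0.9,0],
    [-0.086,0.95,0],
    [-0.086,0.95,0],
    [-0.086,0.95,0],
    [-0.086,0.95,0],
    [-0.086,0.95,0],
    [-0.086,0.95,0],
    [-0.086,0.95,0],
    [-0.086,0.95,0],
    [-0.086,0.95,0],
  ],
  dr=[
    [0,0,1.32],
    [0,0,1.32],
    [0,0,1.32],
    [0,0,1.32],
    [0,0,1.32],
    [0,0,1.32],
    [0,0,1.32],
    [0,0,1.32],
    [0,0,1.32],
    [0,0,1.32],
    [0,0,1.32],
  ],
  grip=[1,1,1,1,1,1,1,1,1,1,1],
)

```text
clock: 20.7
position: [0.4557, -0.0136, 0.2747]
tcp_rot: [-2.032, -2.396, -0.0]
wrist_force: [-0.0, -0.2, -2.5]
width: 0.0108
gripper_force: 60.2
```

Emit:
apply_moves(
  translation=[
    [-0.086,0.95,0],
    [-0.086,0.95,0],
    [-0.086,0.95,0],
    [-0.086,0.95,0],
    [-0.086,0.95,0],
    [-0.086,0.95,0],
    [-0.086,0.95,0],
    [-0.086,0.95,0],
    [-0.086,0.95,0],
    [-0.086,0.95,0],
    [-0.086,0.69,0],
    [0,0,0],
  ],
  dr=[
    [0.292,-1.799,0],
    [0.292,-1.799,0],
    [0.292,-1.799,0],
    [0.292,-1.799,0],
    [0.292,-1.799,0],
    [0.292,-1.799,0],
    [0.292,-1.799,0],
    [0.292,-1.799,0],
    [0.292,-1.799,0],
    [0.292,-1.799,0],
    [0.292,-1.799,0],
    [0,0,0],
  ],
  grip=[1,1,1,1,1,1,1,1,1,1,1,1],
)

```text
clock: 22.2
position: [0.4306, 0.2403, 0.274]
tcp_rot: [1.869, 2.207, 0.387]
wrist_force: [0.4, -0.4, -4.0]
width: 0.0112
gripper_force: 60.2
```

```bash
cat > g.py <<'E'
from h import *
from scipy.spatial.transform import Rotation as R
st=env.read_state();p0=st['position'];print(st['clock'],p0,st['wrist_force'],st['width'])
M=R.from_rotvec(st['tcp_rot']).as_matrix();Rs=R.from_euler('z',9.2,degrees=True);O=np.array([.5073,.2514,0])
a=.35;ax=np.array([-np.sin(a),0,np.cos(a)]);pp=np.array([np.cos(a),0,np.sin(a)]);h=.0395
print('stand-frame tool -z',Rs.inv().apply(-M[:,2]).round(4),'want',ax.round(4),'y',Rs.inv().apply(M[:,1]).round(4),'want',pp.round(4))
d=Rs.inv().apply(p0-O)-np.array([-.0076,0,.0778])-ax*h
print('up',d@ax,'off',d@pp,'along y',d[1])
for off,up in((.003,.12),(.003,.05),(.003,.004),(0,0)):
    t=O+Rs.apply(np.array([-.0076,0,.0778])+ax*(h+up)+off*pp);print(off,up,((t-p0)/.025).round(3))
E
python3 - <<'E'
from g import *
ims=[snap(n)['image'] for n in('side','top')]
cv2.imwrite('pics/w5.png',np.hstack([cv2.resize(ims[0][140:330,130:320],(400,400),interpolation=cv2.INTER_CUBIC),cv2.resize(ims[1][130:250,110:230],(400,400),interpolation=cv2.INTER_CUBIC)])[:,:,::-1])
E
```

```text
22.2 [0.43061463 0.24032119 0.27396644] [ 0.36382989 -0.41878447 -3.98749935] 0.011198169963458977
stand-frame tool -z [-0.3407 -0.0016  0.9402] want [-0.3429  0.      0.9394] y [0.9402 0.0046 0.3407] want [0.9394 0.     0.3429]
up 0.1687317421449724 off 0.0016308794333617807 along y 0.001324257393295036
0.003 0.12 [ 0.719  0.063 -1.812]
0.003 0.05 [ 1.667  0.216 -4.443]
0.003 0.004 [ 2.29   0.317 -6.171]
0 0 [ 2.233  0.308 -6.362]
```

View pics/w5.png

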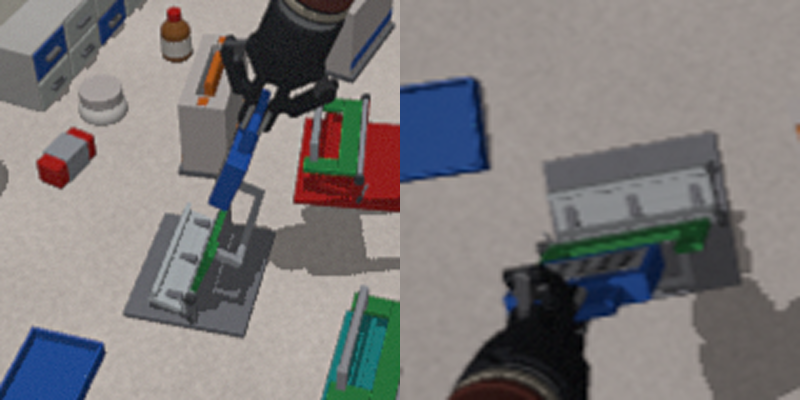

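Emit:
apply_moves(
  translation=[
    [0.09,0.015,0.03],
    [0,0,0],
    [0.268,0.035,-0.743],
    [0.268,0.035,-0.743],
    [0.268,0.035,-0.743],
    [0.268,0.035,-0.743],
    [0.268,0.035,-0.743],
    [0.268,0.035,-0.743],
    [0,0,0],
    [0,0,0],
  ],
  dr=[
    [0,0,0],
    [0,0,0],
    [0,0,0],
    [0,0,0],
    [0,0,0],
    [0,0,0],
    [0,0,0],
    [0,0,0],
    [0,0,0],
    [0,0,0],
  ],
  grip=[1,1,1,1,1,1,1,1,1,1],
)

```text
clock: 23.55
position: [0.476, 0.2444, 0.1647]
tcp_rot: [1.872, 2.2, 0.39]
wrist_force: [0.3, 0.2, -3.9]
width: 0.011
gripper_force: 60.2
```

Run:
```python
from g import *
ims=[snap(n)['image'] for n in('side','top')]
cv2.imwrite('pics/w6.png',np.hstack([cv2.resize(ims[0][180:310,160:290],(400,400),interpolation=cv2.INTER_CUBIC),cv2.resize(ims[1][150:240,130:220],(400,400),interpolation=cv2.INTER_CUBIC)])[:,:,::-1])
```

```text
23.55 [0.47597647 0.24436486 0.16471844] [ 0.28339111  0.17085687 -3.85018741] 0.011002791474157348
stand-frame tool -z [-3.434e-01 -1.000e-04  9.392e-01] want [-0.3429  0.      0.9394] y [9.392e-01 1.000e-04 3.434e-01] want [0.9394 0.     0.3429]
up 0.050531081619400606 off 0.00684082244801412 along y -0.0019365955911025826
0.003 0.12 [-1.095 -0.099  2.558]
0.003 0.05 [-0.148  0.055 -0.073]
0.003 0.004 [ 0.475  0.155 -1.801]
0 0 [ 0.418  0.146 -1.993]
```

View pics/w6.png

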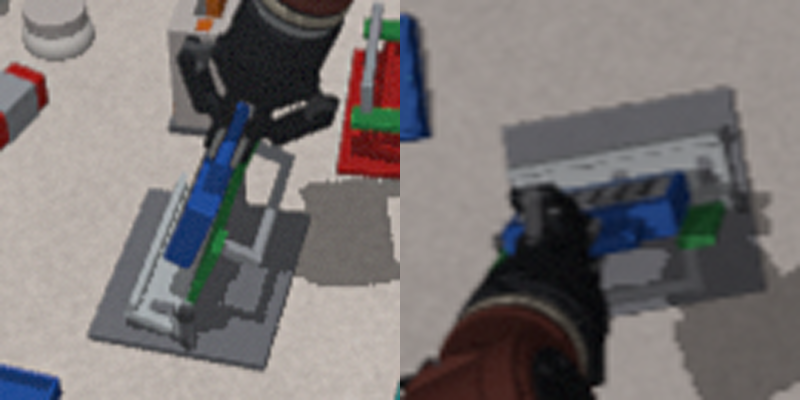

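The cassette sits in front of the panel with a visible gap and parallel to it. I'll trim the offset by about 3 mm and continue down.

Emit:
apply_moves(
  translation=[
    [-0.114,0.043,-0.038],
    [0,0,0],
    [0.115,0.019,-0.32],
    [0.115,0.019,-0.32],
    [0.115,0.019,-0.32],
    [0.115,0.019,-0.32],
    [0.115,0.019,-0.32],
    [0,0,0],
    [0,0,0],
    [0,0,0],
  ],
  dr=[
    [0,0,0],
    [0,0,0],
    [0,0,0],
    [0,0,0],
    [0,0,0],
    [0,0,0],
    [0,0,0],
    [0,0,0],
    [0,0,0],
    [0,0,0],
  ],
  grip=[1,1,1,1,1,1,1,1,1,1],
)

```text
clock: 24.9
position: [0.4873, 0.2481, 0.1236]
tcp_rot: [1.872, 2.201, 0.39]
wrist_force: [0.5, -0.4, -2.2]
width: 0.0109
gripper_force: 60.2
```

```bash
python3 g.py
```

```text
24.9 [0.48729673 0.2480713  0.12356705] [ 0.4591011  -0.44255214 -2.23991408] 0.010854285848186592
stand-frame tool -z [-3.436e-01 -3.000e-04  9.391e-01] want [-0.3429  0.      0.9394] y [9.391e-01 7.000e-04 3.436e-01] want [0.9394 0.     0.3429]
up 0.007839631017572693 off 0.0037839156159404346 along y -8.773210665352998e-05
0.003 0.12 [-1.548 -0.247  4.204]
0.003 0.05 [-0.6   -0.094  1.573]
0.003 0.004 [ 0.022  0.007 -0.155]
0 0 [-0.035 -0.002 -0.346]
```

Emit:
apply_moves(
  translation=[
    [0.014,0.002,-0.038],
    [0.014,0.002,-0.038],
    [0.014,0.002,-0.038],
    [0.014,0.002,-0.038],
    [0.014,0.002,-0.038],
    [0,0,0],
  ],
  dr=[
    [0,0,0],
    [0,0,0],
    [0,0,0],
    [0,0,0],
    [0,0,0],
    [0,0,0],
  ],
  grip=[1,1,1,1,1,1],
)

```text
clock: 25.65
position: [0.4887, 0.2481, 0.1182]
tcp_rot: [1.872, 2.201, 0.389]
wrist_force: [0.1, 0.0, -2.9]
width: 0.0108
gripper_force: 60.2
```

Emit:
apply_moves(
  translation=[
    [0.014,0.002,-0.038],
    [0.014,0.002,-0.038],
    [0,0,0],
  ],
  dr=[
    [0,0,0],
    [0,0,0],
    [0,0,0],
  ],
  grip=[1,1,1],
)

```text
clock: 26.02
position: [0.4895, 0.2483, 0.1171]
tcp_rot: [1.872, 2.201, 0.389]
wrist_force: [-5.2, -2.1, 3.8]
width: 0.0109
gripper_force: 61.4
```

```bash
python3 g.py
```

```text
26.025 [0.48952687 0.24829003 0.11711091] [-5.22944048 -2.07875279  3.80004245] 0.010926015416877542
stand-frame tool -z [-3.427e-01  1.000e-04  9.394e-01] want [-0.3429  0.      0.9394] y [9.394e-01 7.000e-04 3.427e-01] want [0.9394 0.     0.3429]
up 0.001008045010869987 off 0.003670953079696979 along y -0.0002283751043167777
0.003 0.12 [-1.637 -0.256  4.462]
0.003 0.05 [-0.69  -0.102  1.832]
0.003 0.004 [-0.067 -0.002  0.103]
0 0 [-0.124 -0.011 -0.088]
```

Ledge contact is felt at about 7 N, so I'll slide it back towards the panel.

Emit:
apply_moves(
  translation=[
    [-0.037,-0.006,-0.013],
    [-0.037,-0.006,-0.013],
    [-0.037,-0.006,-0.013],
    [0,0,0],
  ],
  dr=[
    [0,0,0],
    [0,0,0],
    [0,0,0],
    [0,0,0],
  ],
  grip=[1,1,1,1],
)

```text
clock: 26.52
position: [0.4881, 0.2483, 0.1167]
tcp_rot: [1.87, 2.199, 0.394]
wrist_force: [1.0, -0.9, 4.0]
width: 0.0109
gripper_force: 61.0
```

Emit:
apply_moves(
  translation=[
    [0,0,0],
    [0,0,0],
    [0,0,0],
    [0,0,0],
    [0,0,0],
  ],
  dr=[
    [0,0,0],
    [0,0,0],
    [0,0,0],
    [0,0,0],
    [0,0,0],
  ],
  grip=[0.85,0.75,0.65,0.65,0.65],
)

```text
clock: 27.15
position: [0.4865, 0.2478, 0.1153]
tcp_rot: [1.872, 2.201, 0.388]
wrist_force: [-0.1, 0.5, -0.4]
width: 0.0295
gripper_force: 0.0
```

Emit:
apply_moves(
  translation=[
    [-0.135,-0.022,0.376],
    [-0.237,-0.038,0.658],
    [-0.27,-0.044,0.751],
    [-0.27,-0.044,0.751],
    [-0.27,-0.044,0.751],
    [-0.27,-0.044,0.751],
    [0,0,1],
    [0,0,1],
    [0,0,0],
  ],
  dr=[
    [0,0,0],
    [0,0,0],
    [0,0,0],
    [0,0,0],
    [0,0,0],
    [0,0,0],
    [0,0,0],
    [0,0,0],
    [0,0,0],
  ],
  grip=[0.65,0.65,0.65,0.65,0.65,0.65,0.65,0.65,0.65],
)

```text
clock: 28.28
position: [0.4519, 0.2426, 0.2701]
tcp_rot: [1.869, 2.198, 0.397]
wrist_force: [0.0, 1.2, -0.4]
width: 0.0296
gripper_force: 0.0
```

Run:
```python
from h import *
print(env.read_state()['position'],env.read_state()['wrist_force'])
ims=[snap(n)['image'] for n in('side','top')]
cv2.imwrite('pics/w7.png',np.hstack([cv2.resize(ims[0][180:310,160:290],(400,400),interpolation=cv2.INTER_CUBIC),cv2.resize(ims[1][150:240,130:220],(400,400),interpolation=cv2.INTER_CUBIC)])[:,:,::-1])
```

```text
[0.45187521 0.24264983 0.27006092] [ 0.04893756  1.17065097 -0.37887616]
```

View pics/w7.png

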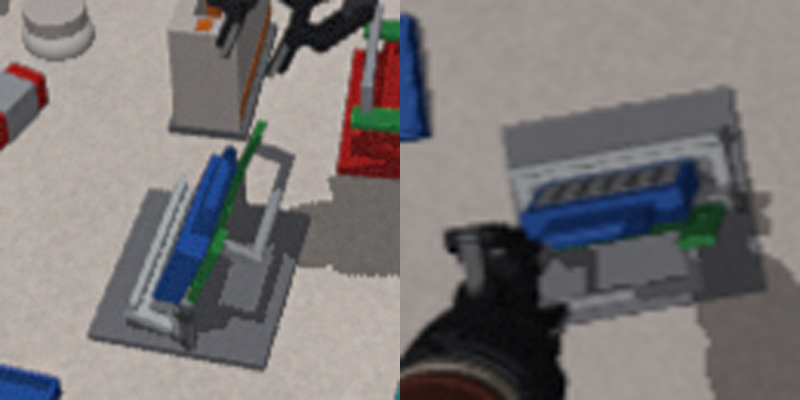

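The pictures show the cassette released, resting on the ledge, parallel to the panel and centred. I'm handing in.

```bash
python3 -c "
from rig import env; print(env.close_job())"
```

```text
the job is handed in; nothing more can be done
None
```

The job is handed in, with no verdict returned: the last pictures show the panel open and the blue cassette released on the ledge, leaning squarely on it; I never touched the orange cassette or the bystanders.

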